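# Unlock the control box with its cabinet key and raise the lid

## Robot

A 6-joint arm with a two-finger parallel gripper is mounted at the origin on a cart in front of the work surface, level with it; the furniture and walls round the work are solid. World frame = base frame: x ahead of the robot, y to its left, z up, the work surface at z = 0. Lengths are in mm, angles in rad, forces in N, time in s.
With the tool pointing down it reaches from about 275 to 975 mm from the base axis. Payload 8.4 kg.
Tool frame: the origin (TCP) lies between the finger pads; the fingertips stand 22 mm ahead of it and the grasp point (between the pads) lies 3 mm ahead of it (bot.nose_length is the distance from the TCP to the fingertips, in mm); z points along the fingers, y is the direction in which the jaws open and shut (so a half turn about z gives the same grasp; the last joint's range is limited). The gripper opens to 92 mm and grips with 3 to 60 N. Pads are 20 mm wide; open, the fingers measure 128 mm over their backs; the gripper's body (75 mm by 189 mm) begins 69 mm behind the grasp point.
Start: joints at [-1.168, 0.353, 1.633, -0, 1.155, -0.002], TCP at [246.146, -574.491, 197.583] pointing down, gripper open.
Joint ranges: [-2.63, 2.63], [-0.92, 2.1], [0.06, 2.66], [-1.3, 4.44], [0, 2.69], [-3.02, 3.02]. Speed limits (rad/s): [2.22, 2.22, 2.79, 3.14, 3.14, 3.14].

## Interface

Orientations are given as a unit quaternion [w, x, y, z].
In Python, from station import sensors, vision, ticket, bot gives the robot as it stands. The module is installed in compiled form; this text tells all that it offers.
- The arm moves only by the tool jog_arm, never from a script. Its argument "motion" is a list of rows, each a list of 7 numbers: the turn, a rotation vector about the world's x, y, z in degrees, then the shift along the world's x, y, z in mm, then the opening, from 0 (shut) to 1 (fully open). A call has 1 to 8 rows; each row is the pose to reach, as a shift and turn from the pose commanded when the call began; what a row does not reach only later rows make up. A row lasts 1/10 s, in which the tool goes at most 50 mm and 8.59 degrees, less where a joint would pass 70% of its speed; a pose out of reach is approached as far as the arm can. A call with a gripper value outside its range is refused whole. The fingers move at their own pace and stop on an object; "force" is the grip in N (left out, the last holds). Time passes only in rows, so rows that repeat a pose let the fingers close. It gives the time, the measured TCP pose, the force and the opening at its end, in the units of the state.
- sensors.observe(): the state, without advancing time (a new reading comes with each control period).
- vision.capture(name): name is "scene" or "side" or "wrist"; returns a dict with "frame" (384x512x3 uint8, red, green, blue), "camera_matrix" (3x3 intrinsics, pixels), "extrinsics" (4x4, takes a point from camera to world coordinates). Camera axes: x right, y down, z forward; pixel columns grow to the right and rows downward; lengths in mm; the calibration is good to about 2 mm. A picture is of the moment at which its call begins. There is no depth.
- ticket.hand_in(): hands the job in, once; it reports no verdict.
Trained networks look in the newest picture that a camera, given by its name, has taken for a name from the list of things; names that differ only in an ending like _2 or _b are one class to them, and where a whole thing is asked for, a point or a joint stands for the part that bears it (a point fixed in the world has none). Each returns a list of dicts, best first, with "p" (0 to 1); they miss things now and then, are a little off and sometimes report something else, mostly with a low value. They report only what shows in the picture. A call takes as long as a camera call.
- vision.outline_of(camera, label): "mask" (384x512 bool, what is visible of it) and "centre" ([column, row] in pixels, amid what is visible of it).
The state is a dict: "t": time; "joint_positions": joint angles; "joint_velocities": joint speeds; "joint_efforts": joint torques, N m; "ee_pos": TCP position; "ee_rot": TCP orientation; "wrist_force": force on the tool from outside, world axes, zero at the start; "ft_torque": the same for the moment, N m; "grip_width": opening from 0.0 (shut) to 1.0 (fully open).
Only numpy, scipy, OpenCV 4.12 (cv2) and the standard library are available. Lean on these libraries where they do the work, as an engineer would, in place of code of your own. Each camera call takes 0.05 s, during which the arm holds its last target.

## Task

The small grey steel control box behind the row of tubes is locked. Take the flat-bowed key with the two wings out of the key rack, push it fully home in the keyhole on the lid, turn it clockwise until the bolt is drawn, then raise the lid (the key serves as its handle) until it stands well open by itself, about 40 degrees or more. Leave the key in the lock and do not disturb the hex driver, the bottle, the screw dish or the half shell.

Things in the scene. Friction and masses are not known exactly. Their poses are not given: they have to be found in the camera images.
- cabinet_key: Loose steel key, about 60 g, upright in one of the rack's two slots (either). Origin: centre of the underside of its round collar (18 mm wide, 3 mm thick), z up along the shank. From z = 20 to 48 mm a flat upright bow, 36 mm along the key's x, 9 mm thick along y (grip across y); between, a 9 mm round neck. Same after half a turn about z.
- key_bow (a point): Centre of the key's bow, 34 mm above the key's origin, axes as the key's: the point to grip.
- key_nose (a point): Lower end of the key, 18.5 mm below its origin. Below the collar is a 9 mm round shank, tapering to 4 mm over the last 4 mm. Two flat wings stand out from it, 21 mm tip to tip along the key's x (in line with the bow), 4 mm thick along y, from 6.5 to 14.5 mm below the origin.
- key_rack: Fixed dark steel rack, 56 x 140 mm, top 42 mm high, origin on the worktop under its middle. Two 12 mm slots in the top at y = +37.5 and -37.5 mm of the rack, open to its -x side; key and hex driver hang in them by their collars, the key's bow along the slot (rack x). The key lifts straight up: raise it 0.22 m, as an open carton stands behind the rack, and tubes (95 mm high) before the box.
- hex_driver: Loose T-handle hex driver in the rack's other slot: black round crossbar 13 mm thick, 64 mm long, 30 mm above the rack's top; thin dark shank. Bystander: leave it. Origin: centre of its collar's underside.
- control_box: Fixed grey steel box with a lid, 154 deep (x) x 160 wide (y) x 85 mm high. Origin on the worktop straight below the lock's axis, 26 mm behind the front wall in the middle of the width. x points from the lock back to the hinge, y to the box's left.
- keyhole (a point): On the lid: centre of the keyhole in the round lock plate (39 mm wide), 87 mm above the worktop when shut; axes as the box's, z out of the lid, moving with it. Hole 12 mm across, slot 7 mm wide reaching 12 mm from the centre to either side along y: the key's wings (its x) go in along this y, 1.5 mm of play all round. Fully home, the collar lies on the plate: key's origin on this point.
- lock_fork (a point): 11 mm under the keyhole's face, on the lock's axis: where the wings of the key, fully home, sit between the forks of the lock. The plate is 5 mm thick; until the wings are below it the key cannot turn. Play is 0.15 to 0.2 rad before the lock follows. Once turned, the wings are caught under the plate: the key cannot come out, and pulling it lifts the lid.
- lock_cam (a joint): Angle of the lock behind the plate, rad: 0 locked (at the start), grows as the key turns clockwise seen from above, stop at 1.35. Its cam holds the lid down until about 0.95; draw it past 1.0. Friction of 0.04 N m keeps it where it is left.
- lid_edge (a point): Middle of the lid's front edge, 30 mm before the lock; axes as the keyhole's. It rises as the lid opens, 0 to 80 degrees. Hinge axis along the box's y, 132.5 mm behind the lock's axis, 82.5 mm above the worktop; the key travels on an arc about it and leans back (box +x); its bow may pivot between the fingers. Balanced, stiff hinge: 2 to 4 N at the key raises it; it stays where left.
- cleaner_bottle: Loose bottle, 42 mm round, 90 mm tall, right of the row of tubes and in front of the box. Bystander. Origin under its centre.
- screw_dish: Loose steel dish of screws, 68 mm round, 18 mm high, left of the rack. Bystander. Origin under its centre.
- half_shell: Loose half housing, 27 x 74 x 13 mm, on the worktop right of the rack. Bystander. Origin under its centre.

How it is judged:
By the outcome, as a careful person would: the job done as asked, in the order asked, and still so for the second after the job is handed in, with the robot touching nothing.
It also fails if it takes over 51 s, if anything falls off the work surface, if the arm or the gripper's body presses on something with over 40 N, if the wrist force passes 120 N, or if a joint passes its speed limit or range.

## Working session

There is one attempt and no reset: what is moved stays moved. The work goes in short steps, Python scripts to look and compute and a tool call to move; the robot and the scene stay as the last step left them, time stands still between calls to the robot, and variables do not carry over. Pictures are saved under pics/ and viewed, and the job is handed in when it is done.

Besides the shell and the picture viewer there is one more tool, called after ">>>" in YAML: its name, and indented under it one key for each argument. jog_arm: Moves the arm, as the interface text tells. Its arguments: {"type":"object","properties":{"motion":{"type":"array","items":{"type":"array","items":{"type":"number"}}},"force":{"type":"number"}},"required":["motion"]}

```bash
mkdir -p pics; cat > h.py <<'E'
import numpy as np, cv2
from station import sensors, vision, ticket, bot
def snap(cam,name):
    d=vision.capture(cam); cv2.imwrite(f'pics/{name}.png',d['frame'][:,:,::-1]); np.savez(f'pics/{name}.npz',K=d['camera_matrix'],E=d['extrinsics']); return d
def proj(d,P):
    E=np.linalg.inv(d['extrinsics']); p=E[:3,:3]@np.array(P,float)+E[:3,3]; q=d['camera_matrix']@p; return q[:2]/q[2]
def ray(d,px):
    E=d['extrinsics']; v=E[:3,:3]@np.linalg.solve(d['camera_matrix'],[px[0],px[1],1.]); return E[:3,3],v/np.linalg.norm(v)
def atz(d,px,z):
    o,v=ray(d,px); return o+v*(z-o[2])/v[2]
def tri(*dp):
    A=np.zeros((3,3));b=np.zeros(3)
    for d,px in dp:
        o,v=ray(d,px);M=np.eye(3)-np.outer(v,v);A+=M;b+=M@o
    X=np.linalg.solve(A,b); return X
def load(name,):
    z=np.load(f'pics/{name}.npz'); return dict(camera_matrix=z['K'],extrinsics=z['E'],frame=cv2.imread(f'pics/{name}.png')[:,:,::-1])
E
python3 - <<'E'
from h import *
s=sensors.observe();print(s)
for c in ['scene','side','wrist']:
    d=snap(c,c+'0');print(c,d['extrinsics'].round(3).tolist(),d['camera_matrix'].tolist())
    for l in ['cabinet_key','key_bow','keyhole','control_box','key_rack','hex_driver','lid_edge','cleaner_bottle','screw_dish','half_shell']:
        for r in vision.outline_of(c,l)[:2]:
            print(c,l,round(r['p'],2),np.round(r['centre'],1),r['mask'].sum())
E
```

```text
{'t': 0.0, 'joint_positions': array([-1.16837968e+00,  3.53641996e-01,  1.63417200e+00, -4.11582169e-05,
        1.15520117e+00, -2.41112311e-03]), 'joint_velocities': array([ 0.00228762, -0.00123873,  0.00028047,  0.0019398 , -0.00033679,
        0.0005018 ]), 'joint_efforts': array([-3.05905251e-04, -5.93834209e+01, -3.34216797e+01,  6.98615704e-02,
        2.29989644e-02, -1.09715763e-04]), 'ee_pos': array([ 245.92923633, -573.98664805,  196.85136244]), 'ee_rot': array([-6.93337944e-04,  9.79582237e-01,  2.01042617e-01, -1.59752791e-04]), 'wrist_force': array([-0.12122948,  0.35227187,  0.39775929]), 'ft_torque': array([ 0.06505899,  0.02332869, -0.00815483]), 'grip_width': 1.0053372458405838}
scene [[-0.601, -0.557, 0.573, -120.399], [-0.799, 0.436, -0.414, 618.944], [-0.019, -0.707, -0.707, 925.758], [0.0, 0.0, 0.0, 1.0]] [[409.70424064272726, 0.0, 251.52864352606446], [0.0, 409.70424064272726, 195.02724691712515], [0.0, 0.0, 1.0]]
scene cabinet_key 0.72 [305.6 239. ] 205
scene cabinet_key 0.56 [271.4 248.9] 87
scene key_bow 0.63 [272.2 138.7] 1588
scene key_bow 0.61 [267.9 244.
[... 464 characters left out ...]
 0.66 [176.9 314.8] 604
side [[-0.857, -0.204, 0.473, 39.387], [-0.515, 0.348, -0.783, 962.595], [-0.004, -0.915, -0.404, 507.686], [0.0, 0.0, 0.0, 1.0]] [[352.38232552016143, 0.0, 252.5302153038139], [0.0, 352.38232552016143, 187.0800539880352], [0.0, 0.0, 1.0]]
side key_bow 0.46 [287.9 211.2] 170
side key_rack 0.82 [274.6 231.6] 966
side hex_driver 0.66 [269.2 217.3] 155
side cleaner_bottle 0.46 [287.8 161.7] 181
side half_shell 0.66 [307.8 215.1] 149
wrist [[0.395, -0.877, -0.274, 323.183], [-0.919, -0.377, -0.118, -539.628], [0.001, 0.298, -0.954, 382.888], [0.0, 0.0, 0.0, 1.0]] [[305.37725357841043, 0.0, 257.3760719307526], [0.0, 305.37725357841043, 194.64479713541647], [0.0, 0.0, 1.0]]
```

```bash
python3 - <<'E'
import cv2
a=cv2.imread('pics/scene0.png')[80:350,130:390];cv2.imwrite('pics/scene0z.png',cv2.resize(a,None,fx=2.2,fy=2.2,interpolation=3)[:600])
a=cv2.imread('pics/side0.png')[80:300,180:380];cv2.imwrite('pics/side0z.png',cv2.resize(a,None,fx=2.7,fy=2.7,interpolation=3)[:600])
E
```

```text
(no output)
```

View pics/scene0z.png

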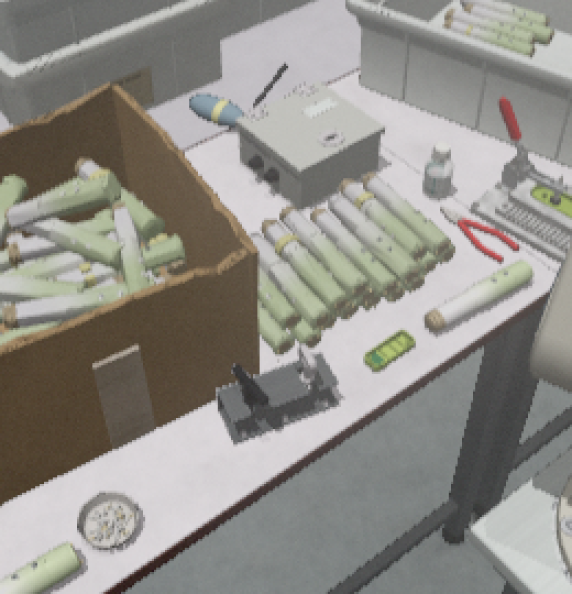

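View pics/side0z.png

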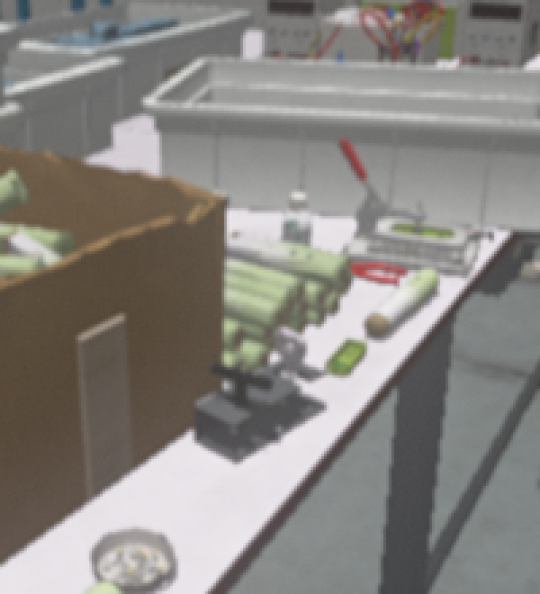

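View pics/scene0.png

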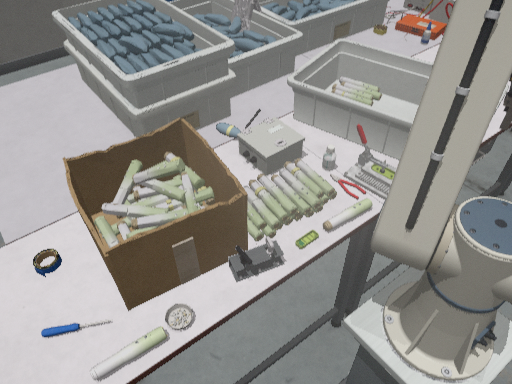

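The scene picture shows the bright key in the rack's right slot at about (270,244), the black hex driver in the left slot at about (242,255), and the lock plate on the box lid at about (281,143). The carton stands behind the rack and the tubes lie between the rack and the box.

```bash
python3 - <<'E'
from h import *
a=load('scene0');b=load('side0')
print('key scene @76',atz(a,(269.5,242),76).round(0),'kh',atz(a,(281,143),87).round(0))
print('key side',atz(b,(180+290/2.7,80+347/2.7),76).round(0), tri((a,(269.5,242)),(b,(287.4,208.5))).round(0))
print('hex',atz(a,(242,252),72).round(0))
print('bottle top',atz(a,(329,148),90).round(0))
# rack
import station
m=cv2.imread('pics/scene0.png')[215:290,220:300];cv2.imwrite('pics/rackz.png',cv2.resize(m,None,fx=7,fy=7,interpolation=2))
m=cv2.imread('pics/scene0.png')[110:180,225:310];cv2.imwrite('pics/boxz.png',cv2.resize(m,None,fx=8,fy=8,interpolation=2))
E
```

```text
key scene @76 [399. 189.  76.] kh [693. -95.  87.]
key side [392. 200.  76.] [400. 186.  69.]
hex [419. 264.  72.]
bottle top [ 574. -198.   90.]
```

View pics/rackz.png

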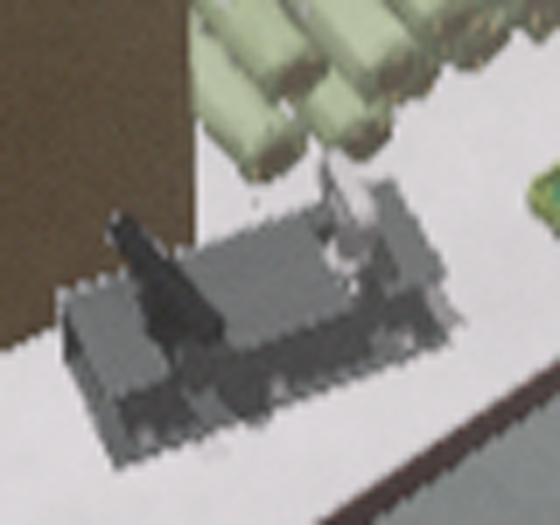

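View pics/boxz.png

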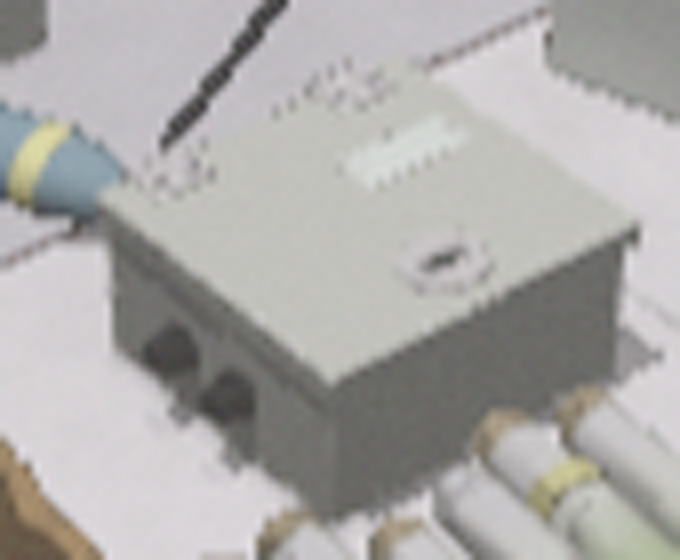

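```bash
python3 - <<'E'
from h import *
a=load('scene0')
R=[atz(a,(220+x/7,215+y/7),42) for x,y in [(60,292),(390,180),(440,285),(120,400)]]
for r in R: print(r.round(0))
B=[atz(a,(225+x/8,110+y/8),87) for x,y in [(330,382),(635,225),(100,195),(400,60),(444,260)]]
for r in B: print(r.round(0))
d=lambda p,q:print(np.degrees(np.arctan2(*(p-q)[1::-1])).round(1),np.linalg.norm(p-q).round(0))
d(R[0],R[1]);d(R[3],R[2]);d(R[0],R[3]);d(R[1],R[2]);print()
d(B[0],B[1]);d(B[2],B[0])
E
```

```text
[448. 288.  42.]
[413. 156.  42.]
[362. 173.  42.]
[394. 299.  42.]
[664. -10.  87.]
[ 665. -173.   87.]
[821. -10.  87.]
[ 819. -173.   87.]
[696. -96.  87.]
75.3 137.0
75.8 130.0
-10.9 55.0
-18.7 54.0

90.4 164.0
-0.0 157.0
```

```bash
python3 - <<'E'
from h import *
a=load('scene0')
c=atz(a,(247,249),0);print(c)
for h in (100,150,180,200,220,250):print(h,proj(a,[c[0],c[1],h]).round(1))
for h in(150,180,200,220): print(h,[atz(a,p,h).round(0) for p in [(247,193),(130+115/2.2,80+85/2.2),(196,290)]])
print(atz(a,(125,296),0))
E
```

```text
[464.806474   216.33891901   0.        ]
100 [246.  225.9]
150 [245.4 213.1]
180 [245.1 205.1]
200 [244.9 199.5]
220 [244.6 193.8]
250 [244.2 184.9]
150 [array([521., 170., 150.]), array([934., 130., 150.]), array([348., 436., 150.])]
180 [array([496., 187., 180.]), array([893., 149., 180.]), array([330., 443., 180.])]
200 [array([480., 199., 200.]), array([866., 162., 200.]), array([318., 448., 200.])]
220 [array([463., 210., 220.]), array([839., 174., 220.]), array([306., 452., 220.])]
[536.02210559 555.39056171   0.        ]
```

>>> jog_arm:
  motion:
    - [0, 0, 68, 140, 370, 103, 1]
    - [0, 0, 68, 140, 370, 103, 1]
    - [0, 0, 68, 140, 370, 103, 1]
    - [0, 0, 68, 140, 370, 103, 1]
    - [0, 0, 68, 140, 370, 103, 1]
    - [0, 0, 68, 140, 370, 103, 1]
    - [0, 0, 68, 140, 370, 103, 1]
    - [0, 0, 68, 140, 370, 103, 1]

```text
t: 2.45
ee_pos: [383.4, -210.7, 299.2]
ee_rot: [0.0, 0.698, 0.716, 0.0]
wrist_force: [0.8, -0.6, -0.5]
grip_width: 1.001
```

>>> jog_arm:
  motion:
    - [0, 0, 74, 0, 394, 0, 1]
    - [0, 0, 74, 0, 394, 0, 1]
    - [0, 0, 74, 0, 394, 0, 1]
    - [0, 0, 74, 0, 394, 0, 1]
    - [0, 0, 74, 0, 394, 0, 1]
    - [0, 0, 74, 0, 394, 0, 0.5]
    - [0, 0, 74, 0, 394, 0, 0.5]
    - [0, 0, 74, 0, 394, 0, 0.5]

```text
t: 3.25
ee_pos: [382.7, 184.0, 298.8]
ee_rot: [0.0, 0.171, 0.985, 0.0]
wrist_force: [0.8, 0.0, -0.5]
grip_width: 0.761
```

>>> jog_arm:
  motion:
    - [0, 0, 6, 0, 0, 0, 0.5]
    - [0, 0, 6, 0, 0, 0, 0.5]

```text
t: 3.45
ee_pos: [382.8, 182.7, 298.3]
ee_rot: [-0.0, 0.12, 0.993, -0.0]
wrist_force: [-0.2, -0.6, -0.4]
grip_width: 0.586
```

```bash
python3 - <<'E'
from h import *
s=sensors.observe();print(s['ee_pos'],s['ee_rot'],s['joint_positions'],s['t'])
d=snap('wrist','w1')
print(d['extrinsics'].round(3).tolist())
for l in ['cabinet_key','key_bow','hex_driver']:
    for r in vision.outline_of('wrist',l)[:2]:
        print(l,round(r['p'],2),np.round(r['centre'],1),r['mask'].sum())
E
```

```text
[382.78341653 182.68645936 298.28477214] [-6.97226552e-05  1.20065112e-01  9.92766008e-01 -1.29860739e-04] [ 4.41881563e-01 -6.58437510e-02  1.90221745e+00 -1.50678111e-04
  1.30547539e+00 -8.88164294e-01] 3.45
[[0.237, 0.928, 0.287, 300.268], [0.971, -0.226, -0.072, 204.482], [-0.002, 0.296, -0.955, 483.594], [0.0, 0.0, 0.0, 1.0]]
cabinet_key 0.57 [265.9 172.6] 188
key_bow 0.57 [267.9 167.5] 201
hex_driver 0.87 [322.9 165.1] 431
```

View pics/w1.png

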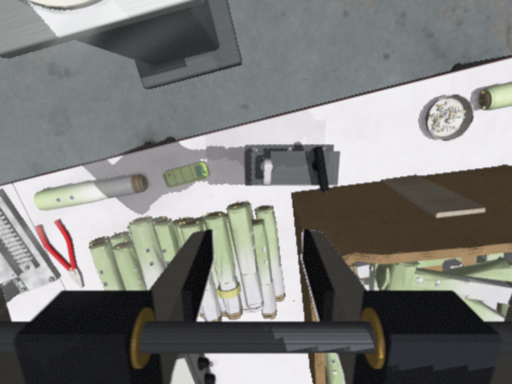

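```bash
python3 - <<'E'
from h import *
d=load('w1');a=load('scene0');b=load('side0')
m=d['frame'][125:205,230:350,::-1];cv2.imwrite('pics/w1z.png',cv2.resize(m,None,fx=6,fy=6,interpolation=2))
print('tcp',proj(d,[383,183,298]), proj(d,[383,183,76]))
print(atz(d,(267.5,170),76), tri((a,(269.5,242)),(b,(287.4,208.5)),(d,(267.5,170))))
E
```

```text
tcp [255.97489544 234.87860098] [256.95016566 165.89671409]
[391.93702192 195.61793013  76.        ] [394.24675588 193.79779309  76.18503141]
```

View pics/w1z.png

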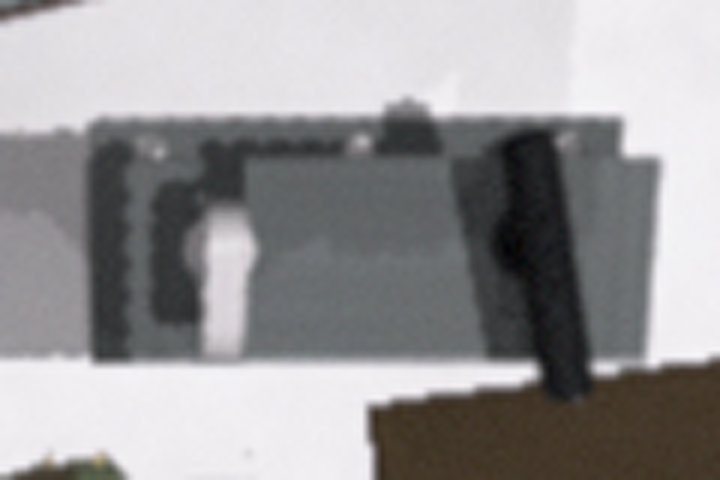

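```bash
python3 - <<'E'
from h import *
d=load('w1')
for r in (170.5,172,173): print(atz(d,(267.8,r),90))
R=[atz(d,(230+x/6,125+y/6),42) for x,y in [(92,118),(620,118),(95,358),(650,358)]]
for r in R:print(r.round(1))
print(np.mean(R,0))
print(atz(d,(240,145),42),)
E
```

```text
[389.53698996 196.15292448  90.        ]
[391.50578563 195.69270018  90.        ]
[392.82157469 195.38512225  90.        ]
[355.7 172.3  42. ]
[385.8 295.5  42. ]
[413.7 158.2  42. ]
[446.6 292.8  42. ]
[400.4563224  229.72279342  42.        ]
[354.34602065 164.76022553  42.        ]
```

>>> jog_arm:
  motion:
    - [0, 0, 0, 9, 13, -45, 0.5]
    - [0, 0, 0, 9, 13, -90, 0.5]
    - [0, 0, 0, 9, 13, -120, 0.5]
    - [0, 0, 0, 9, 13, -120, 0.5]

```text
t: 4.05
ee_pos: [389.8, 192.4, 175.2]
ee_rot: [-0.003, 0.124, 0.992, -0.002]
wrist_force: [-0.7, 0.5, -0.1]
grip_width: 0.503
```

```bash
python3 - <<'E'
from h import *
s=sensors.observe();print(s['ee_pos'],s['ee_rot'],s['t'])
d=snap('wrist','w2')
for l in ['key_bow']:
    for r in vision.outline_of('wrist',l)[:2]:
        print(l,round(r['p'],2),np.round(r['centre'],1),r['mask'].sum(),cv2.minAreaRect(np.argwhere(r['mask'])[:,::-1].astype(np.float32)))
m=d['frame'][110:250,180:380,::-1];cv2.imwrite('pics/w2z.png',cv2.resize(m,None,fx=4,fy=4,interpolation=2))
E
```

```text
[389.76712578 192.38177335 175.15791022] [-0.00283999  0.12400769  0.99227539 -0.00188888] 4.05
key_bow 0.64 [259.3 188.1] 429 ((259.5, 194.0), (40.0, 15.0), 90.0)
```

View pics/w2z.png

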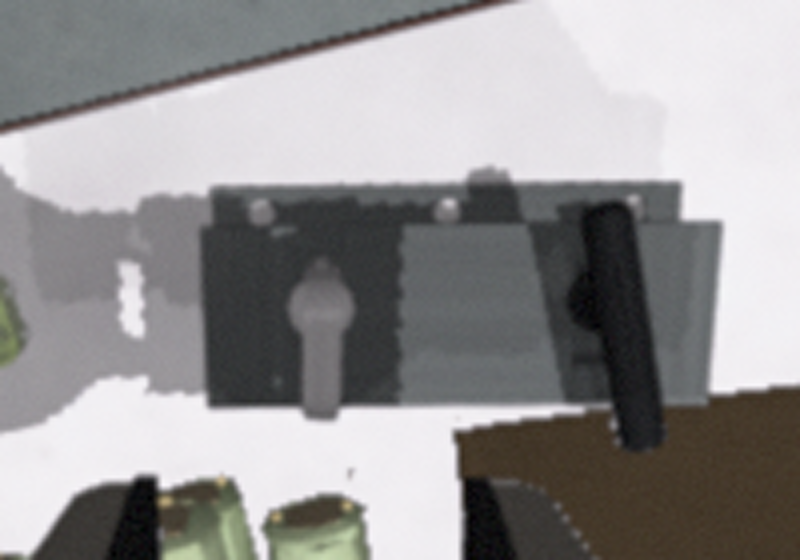

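```bash
python3 - <<'E'
from h import *
d=load('w2');f=lambda x,y,z:atz(d,(180+x/4,110+y/4),z).round(1)
print('collar',f(322,303,45));e=f(320.5,418,90);print('bow far',e, e-18*np.array([.971,-.24,0]))
print('rack corners',[f(*p,42) for p in [(203,225),(722,222),(210,407),(708,405)]])
c=np.array([392,194,0.])
u=np.array([.971,-.24,0]);v=np.array([.24,.971,0])
for p in [c+18*u+[0,0,90],c-18*u+[0,0,90],c-18*u+[0,0,62],c+[0,0,45],c+9*v+[0,0,45],c-9*v+[0,0,45]]: q=proj(d,p);print(((q-[180,110])*4).round(0))
E
```

```text
collar [392.5 195.7  45. ]
bow far [407.8 191.3  90. ] [390.322 195.62   90.   ]
rack corners [array([364.8, 170.1,  42. ]), array([397.5, 303.6,  42. ]), array([414.8, 158.1,  42. ]), array([447.7, 292.1,  42. ])]
[315. 426.]
[315. 279.]
[315. 251.]
[315. 303.]
[349. 303.]
[282. 303.]
```

>>> jog_arm:
  motion:
    - [0, 0, 0, 1.5, 3, -30, 0.5]
    - [0, 0, 0, 1.5, 3, -60, 0.5]
    - [0, 0, 0, 1.5, 3, -75, 0.5]
    - [0, 0, 0, 1.5, 3, -75, 0.5]
    - [0, 0, 0, 1.5, 3, -75, 0.5]

```text
t: 4.65
ee_pos: [395.1, 198.0, 105.2]
ee_rot: [0.001, 0.123, 0.992, 0.001]
wrist_force: [0.2, -0.6, 0.3]
grip_width: 0.499
```

```bash
python3 - <<'E'
from h import *
s=sensors.observe();print(s['ee_pos'],s['ee_rot'],s['joint_velocities'].round(3))
d=snap('wrist','w3')
s=sensors.observe();print(s['ee_pos'],s['ee_rot'],s['t'])
m=d['frame'][150:300,180:330,::-1];cv2.imwrite('pics/w3z.png',cv2.resize(m,None,fx=4,fy=4,interpolation=2))
E
```

```text
[395.05383805 198.00277932 105.16326237] [1.03348906e-03 1.22766768e-01 9.92434772e-01 6.89865088e-04] [ 0.002 -0.009 -0.005  0.    -0.003 -0.002]
[395.19801137 198.10242456 105.30619697] [1.30544803e-03 1.22643082e-01 9.92449612e-01 8.58876410e-04] 4.7
```

View pics/w3z.png

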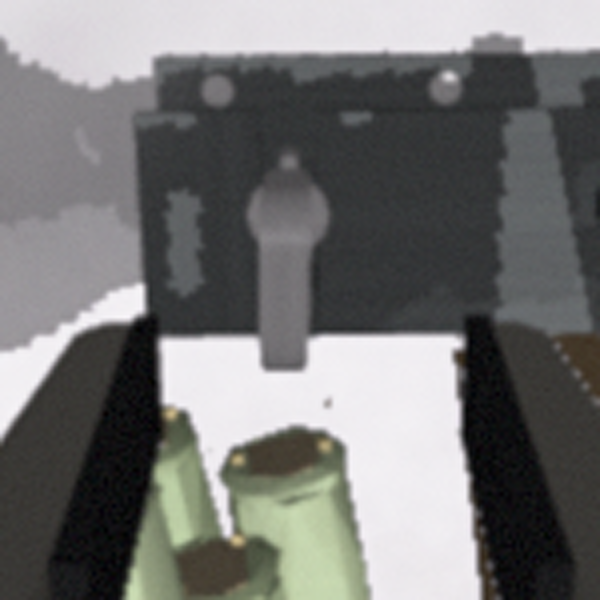

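```bash
python3 - <<'E'
from h import *
d=load('w3');f=lambda x,y,z:atz(d,(180+x/4,150+y/4),z).round(1)
print('collar',f(288,212,45));e=f(284.5,369,90);print('bow far',e, e-18*np.array([.971,-.24,0]), f(285,300,90))
print('tcp col at grasp',proj(d,[395.2,198.1,76]),proj(d,[395.2,198.1,90]))
E
```

```text
collar [392.6 195.2  45. ]
bow far [406.7 191.7  90. ] [389.222 196.02   90.   ] [393.7 195.2  90. ]
tcp col at grasp [255.8508927  218.58648215] [255.76308683 225.94033082]
```

>>> jog_arm:
  motion:
    - [0, 0, 0, -3.5, -2.5, -15, 0.5]
    - [0, 0, 0, -3.5, -2.5, -26, 0.5]
    - [0, 0, 0, -3.5, -2.5, -26, 0.5]
    - [0, 0, 0, -3.5, -2.5, -26, 0.5]

```text
t: 5.1
ee_pos: [390.6, 195.3, 77.9]
ee_rot: [0.0, 0.122, 0.992, 0.0]
wrist_force: [0.8, -0.4, -0.1]
grip_width: 0.495
```

>>> jog_arm:
  motion:
    - [0, 0, 0, 0, 0, 0, 0.3]
    - [0, 0, 0, 0, 0, 0, 0.1]
    - [0, 0, 0, 0, 0, 0, 0]
    - [0, 0, 0, 0, 0, 0, 0]
    - [0, 0, 0, 0, 0, 0, 0]
    - [0, 0, 0, 0, 0, 0, 0]
  force: 10

```text
t: 5.7
ee_pos: [390.1, 195.1, 77.4]
ee_rot: [-0.0, 0.122, 0.992, -0.0]
wrist_force: [-0.4, -0.4, -0.6]
grip_width: 0.013
```

```bash
python3 - <<'E'
from h import *
d=snap('wrist','w4')
s=sensors.observe();print(s['ee_pos'],s['grip_width'],s['t'])
m=d['frame'][120:270,160:360,::-1];cv2.imwrite('pics/w4z.png',cv2.resize(m,None,fx=4,fy=4,interpolation=2))
d=snap('side','s4');m=d['frame'][150:270,220:350,::-1];cv2.imwrite('pics/s4z.png',cv2.resize(m,None,fx=5,fy=5,interpolation=2))
E
```

```text
[390.12074723 195.05611519  77.36691025] 0.00586910529636855 5.75
```

View pics/w4z.png

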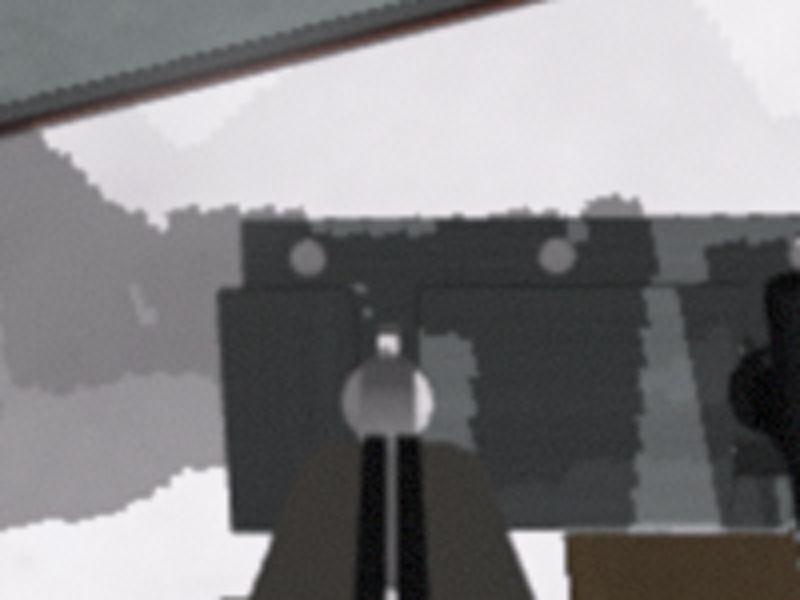

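View pics/s4z.png

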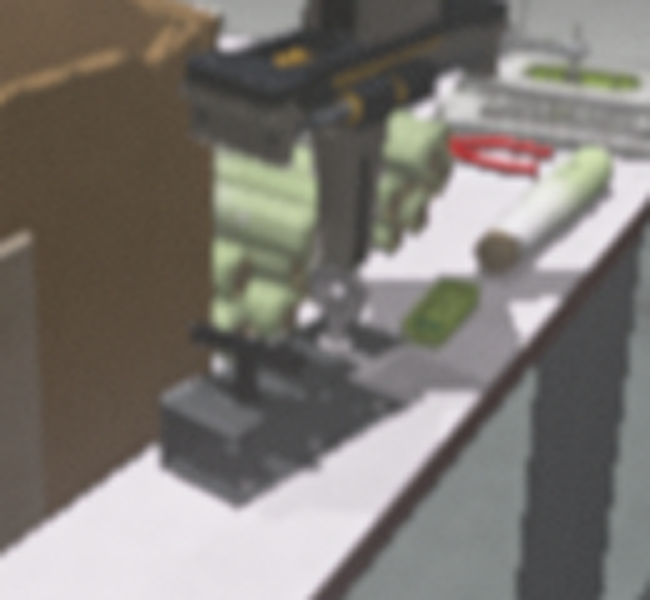

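```bash
python3 - <<'E'
from h import *
d=load('w4');s=load('s4')
for z in (120,99.4,90,77.4,62,55.4,45,42):
    print(z,((proj(d,[390.1,195.1,z])-[160,120])*4).round(0),((proj(s,[390.1,195.1,z])-[220,150])*5).round(0))
R=d['extrinsics'];print(R[:3,3])
E
```

```text
120 [380. 595.] [347. 215.]
99.4 [381. 522.] [345. 251.]
90 [381. 493.] [344. 266.]
77.4 [382. 459.] [344. 288.]
62 [383. 423.] [342. 313.]
55.4 [383. 408.] [342. 324.]
45 [383. 388.] [341. 341.]
42 [383. 382.] [341. 346.]
[307.69375569 217.17183403 262.68758843]
```

```bash
python3 - <<'E'
from h import *
print(bot.nose_length,[x for x in dir(bot) if x[0]!='_'])
d=load('w4')
for x in(-10,0,10):
  for z in (90,80,70,60,55): print(x,z,((proj(d,[390.1+x*.97,195.1-x*.24,z])-[160,120])*4).round(0))
E
```

```text
22.0 ['IKError', 'nose_length']
-10 90 [381. 434.]
-10 80 [382. 409.]
-10 70 [382. 386.]
-10 60 [382. 366.]
-10 55 [383. 356.]
0 90 [381. 493.]
0 80 [382. 466.]
0 70 [382. 441.]
0 60 [383. 418.]
0 55 [383. 408.]
10 90 [382. 551.]
10 80 [382. 521.]
10 70 [382. 494.]
10 60 [383. 469.]
10 55 [383. 458.]
```

```bash
python3 - <<'E'
import cv2
m=cv2.imread('pics/s4.png')[190:230,270:310];cv2.imwrite('pics/s4y.png',cv2.resize(m,None,fx=14,fy=14,interpolation=0))
m=cv2.imread('pics/w4.png');cv2.imwrite('pics/w4y.png',m[150:384,100:420].repeat(2,0).repeat(2,1))
E
```

```text
(no output)
```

View pics/s4y.png

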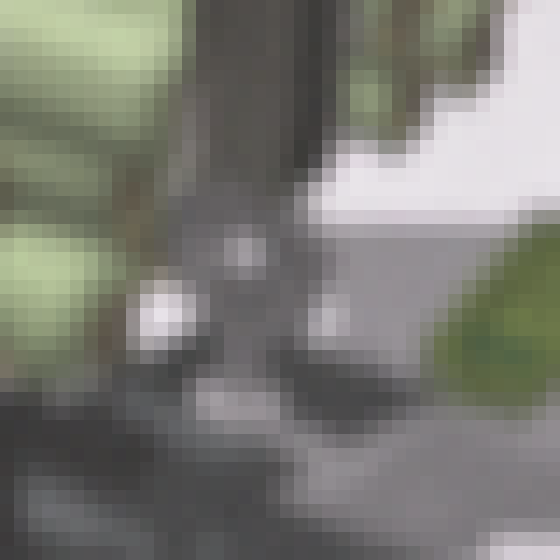

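View pics/w4y.png

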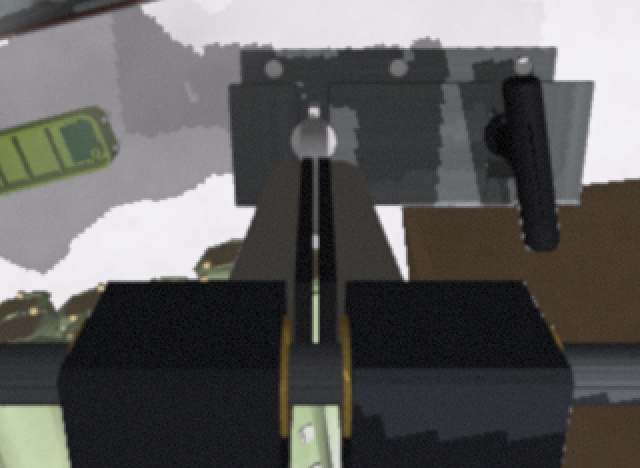

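```bash
python3 - <<'E'
from h import *
d=load('w3');K=d['camera_matrix'];E=d['extrinsics']
u=np.array([(219.25+296.75)/2,229.5]);p=np.linalg.solve(K,[*u,1])*305.4*45.7/77.5
print(E[:3,3],(E@[*p,1])[:3])
d=load('w1');print(d['extrinsics'][:3,3])
s=sensors.observe();print(s['ee_pos'],s['joint_positions'])
d=load('s4')
E
```

```text
[312.22412837 219.97377322 290.29469473] [383.42448665 202.59424714 124.51592519]
[300.26825723 204.48222788 483.59417952]
[390.13122313 195.0478079   77.36738506] [ 4.60186626e-01  2.32346362e-01  2.13095602e+00 -2.40022365e-05
  7.78324991e-01 -8.65342972e-01]
```

```bash
python3 - <<'E'
from h import *
d=snap('scene','c4')
for z in (112,90,77.4,55.4,45): print(z,((proj(d,[390.1,195.1,z])-[220,180])*6).round(0))
m=d['frame'][180:280,220:320,::-1];cv2.imwrite('pics/c4z.png',cv2.resize(m,None,fx=6,fy=6,interpolation=2))
E
```

```text
112 [300. 339.]
90 [299. 371.]
77.4 [299. 390.]
55.4 [298. 421.]
45 [298. 435.]
```

View pics/c4z.png

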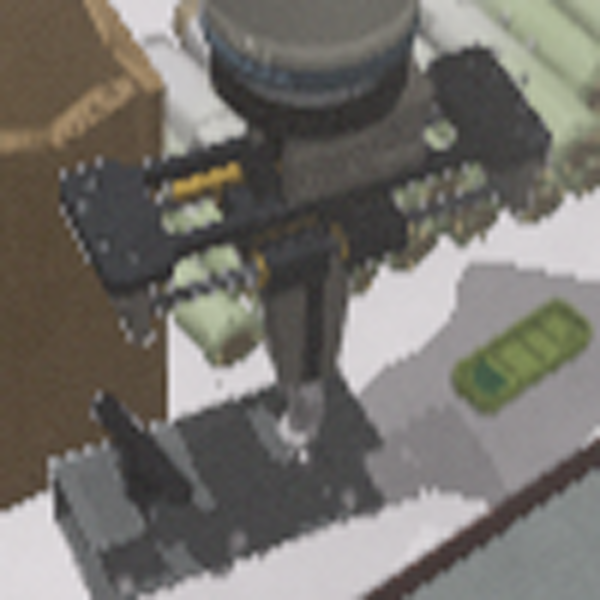

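The three views agree that the shut fingers ended at the top of the bow, at z of about 90. So the fingertips are about 11 mm above the reported TCP, not 22 mm ahead of it as the text says. The key itself wasn't disturbed. I'll reopen, go 30 mm lower and close again.

>>> jog_arm:
  motion:
    - [0, 0, 0, 0, 0, 5, 0.5]
    - [0, 0, 0, 0, 0, 5, 0.5]
    - [0, 0, 0, 0, 0, 5, 0.5]
    - [0, 0, 0, 1, 0, -10, 0.5]
    - [0, 0, 0, 1, 0, -25, 0.5]
    - [0, 0, 0, 1, 0, -30, 0.5]
    - [0, 0, 0, 1, 0, -30, 0.5]
    - [0, 0, 0, 1, 0, -30, 0.5]

```text
t: 6.65
ee_pos: [391.3, 195.1, 47.7]
ee_rot: [0.0, 0.122, 0.992, 0.0]
wrist_force: [-0.1, -0.7, 0.5]
grip_width: 0.507
```

```bash
python3 - <<'E'
from h import *
d=snap('wrist','w5');s=sensors.observe();print(s['ee_pos'],s['grip_width'],s['wrist_force'])
m=d['frame'][120:270,160:360,::-1];cv2.imwrite('pics/w5z.png',cv2.resize(m,None,fx=4,fy=4,interpolation=2))
E
```

```text
[391.47016389 195.2093317   47.83025791] 0.4989910095676639 [ 1.01178032  0.23647826 -0.49792075]
```

View pics/w5z.png

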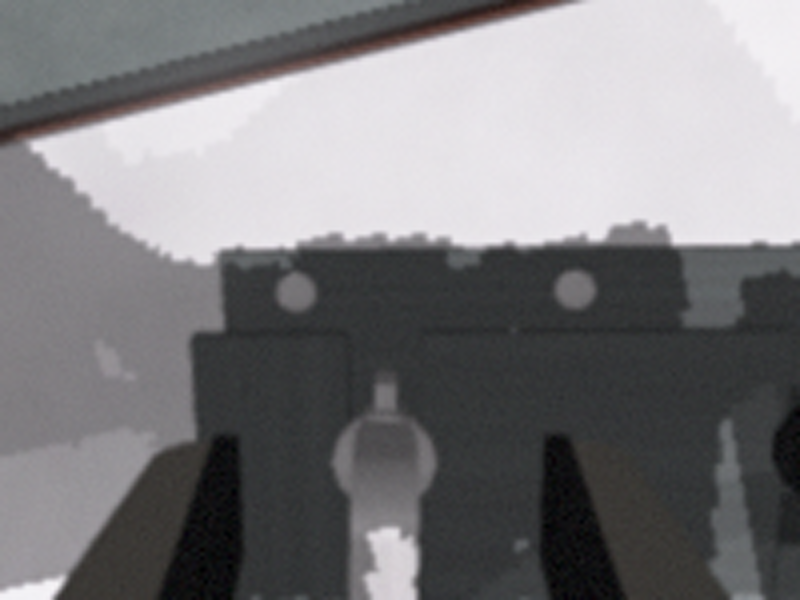

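>>> jog_arm:
  motion:
    - [0, 0, 0, 0, 0, 0, 0.3]
    - [0, 0, 0, 0, 0, 0, 0.1]
    - [0, 0, 0, 0, 0, 0, 0.05]
    - [0, 0, 0, 0, 0, 0, 0]
    - [0, 0, 0, 0, 0, 0, 0]
    - [0, 0, 0, 0, 0, 0, 0]
  force: 30

```text
t: 7.3
ee_pos: [391.1, 195.0, 47.4]
ee_rot: [0.0, 0.122, 0.992, -0.0]
wrist_force: [0.7, 0.2, -0.2]
grip_width: 0.092
```

```bash
python3 - <<'E'
from h import *
d=snap('wrist','w6');s=sensors.observe();print(s['ee_pos'],s['grip_width'],s['wrist_force'],s['t'])
m=d['frame'][120:270,160:360,::-1];cv2.imwrite('pics/w6z.png',cv2.resize(m,None,fx=4,fy=4,interpolation=2))
E
```

```text
[391.13954285 195.07356405  47.39141997] 0.09711387167339966 [-1.11700352 -0.43711331  0.52539861] 7.35
```

View pics/w6z.png

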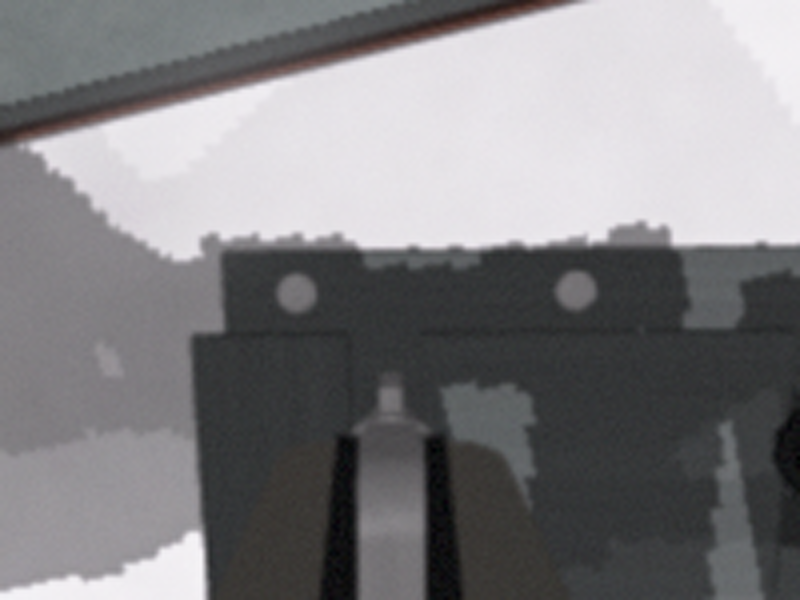

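The key is now gripped, with an opening of about 9 mm and the bow between the pads. Next I raise it.

>>> jog_arm:
  motion:
    - [0, 0, 0, 0, 0, 20, 0]
    - [0, 0, 0, 0, 0, 60, 0]
    - [0, 0, 0, 0, 0, 105, 0]
    - [0, 0, 0, 0, 0, 150, 0]
    - [0, 0, 0, 0, 0, 195, 0]
    - [0, 0, 0, 0, 0, 230, 0]
    - [0, 0, 0, 0, 0, 230, 0]
  force: 40

```text
t: 8.05
ee_pos: [393.5, 196.2, 282.1]
ee_rot: [0.003, 0.122, 0.992, 0.002]
wrist_force: [0.4, 0.1, 0.3]
grip_width: 0.094
```

```bash
python3 - <<'E'
from h import *
d=snap('wrist','w7');s=sensors.observe();print(s['ee_pos'],s['ee_rot'],s['grip_width'],s['wrist_force'],s['t'])
m=d['frame'][120:320,160:360,::-1];cv2.imwrite('pics/w7z.png',cv2.resize(m,None,fx=3,fy=3,interpolation=2))
E
```

```text
[392.28851821 195.60693768 279.39341784] [0.00191578 0.12233994 0.99248561 0.00125439] 0.09631136080528135 [ 0.48511711  0.41022323 -0.34481553] 8.1
```

View pics/w7z.png

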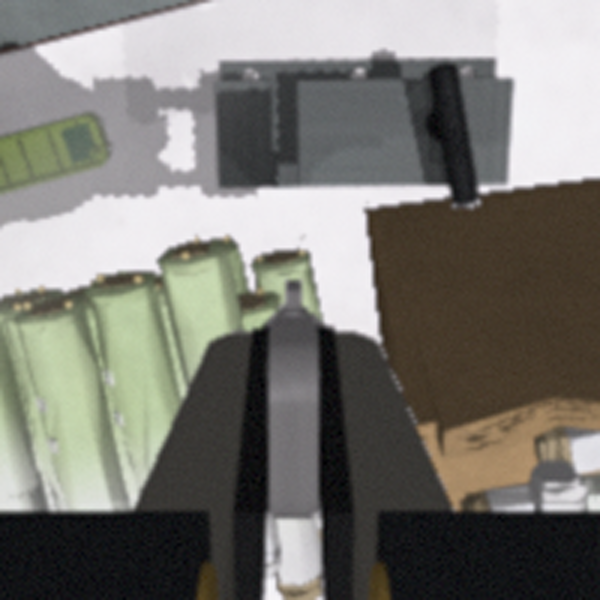

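>>> jog_arm:
  motion:
    - [0, 0, -8, 30, -38, 0, 0]
    - [0, 0, -16, 60, -76, 0, 0]
    - [0, 0, -24, 90, -114, 0, 0]
    - [0, 0, -32, 120, -150, 0, 0]
    - [0, 0, -40, 150, -185, 0, 0]
    - [0, 0, -48, 180, -222, 0, 0]
    - [0, 0, -56, 210, -258, 0, 0]
    - [0, 0, -64, 240, -290, 0, 0]

```text
t: 8.9
ee_pos: [631.1, -96.9, 274.8]
ee_rot: [-0.001, 0.632, 0.775, -0.001]
wrist_force: [0.1, -0.6, 0.2]
grip_width: 0.096
```

>>> jog_arm:
  motion:
    - [0, 0, -6, 20, -20, -15, 0]
    - [0, 0, -12, 40, -40, -30, 0]
    - [0, 0, -12, 62, -52, -45, 0]
    - [0, 0, -12, 62, -52, -45, 0]
    - [0, 0, -12, 62, -52, -45, 0]

```text
t: 9.4
ee_pos: [691.9, -146.7, 229.7]
ee_rot: [-0.002, 0.707, 0.707, -0.001]
wrist_force: [1.0, 0.4, -0.1]
grip_width: 0.097
```

```bash
python3 - <<'E'
from h import *
d=snap('wrist','w8');s=sensors.observe();print(s['ee_pos'],s['ee_rot'],s['grip_width'],s['wrist_force'],s['t'],s['joint_positions'])
for r in vision.outline_of('wrist','keyhole')[:3]: print(r['p'],r['centre'],r['mask'].sum())
E
```

```text
[ 692.09747148 -146.47128239  230.97138835] [-1.15361543e-03  7.07362662e-01  7.06849573e-01 -6.44585604e-04] 0.08918854428791678 [-0.2528363   0.02966008 -0.92123518] 9.45 [-2.10768901e-01  4.57631133e-01  1.40069768e+00  1.80129616e-04
  1.28590115e+00 -2.10094137e-01]
0.93 [309.7, 120.4] 24133
```

View pics/w8.png

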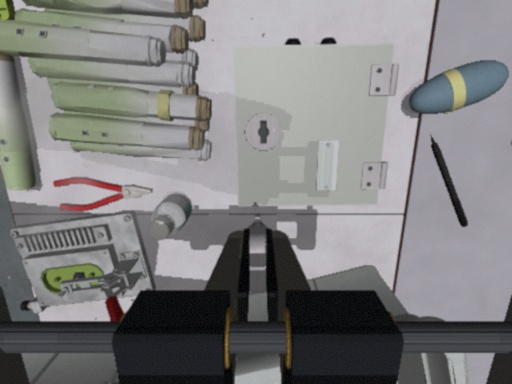

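```bash
python3 - <<'E'
from h import *
d=load('w8')
m=d['frame'][100:165,230:300,::-1];cv2.imwrite('pics/w8z.png',cv2.resize(m,None,fx=8,fy=8,interpolation=2))
print(d['extrinsics'].round(3).tolist())
for p in [(264,131)]:print(atz(d,p,87))
a,b=atz(d,(234.5,45),87),atz(d,(237.5,205),87);print(a,b)
g=cv2.cvtColor(d['frame'],cv2.COLOR_RGB2GRAY)
# front edge: gradient along rows
for rows in (60,80,150,180): 
    r=g[rows-4:rows+5,225:250].mean(0);i=np.argmax(np.abs(np.diff(r)));print(rows,225+i+.5,np.diff(r)[i], atz(d,(226+i,rows),87).round(1))
E
```

```text
[[1.0, 0.001, -0.005, 692.216], [-0.0, -0.955, -0.297, -60.913], [-0.005, 0.297, -0.955, 415.09], [0.0, 0.0, 0.0, 1.0]]
[697.48557478 -92.53212855  87.        ]
[668.15378662  -9.93342976  87.        ] [ 667.86622177 -175.33471652   87.        ]
60 233.5 -2.8888888888888857 [667.4 -23.4  87. ]
80 234.5 -3.2222222222222 [667.9 -42.   87. ]
150 237.5 -6.444444444444429 [ 669.6 -112.7   87. ]
180 237.5 -7.666666666666657 [ 669. -146.   87.]
```

View pics/w8z.png

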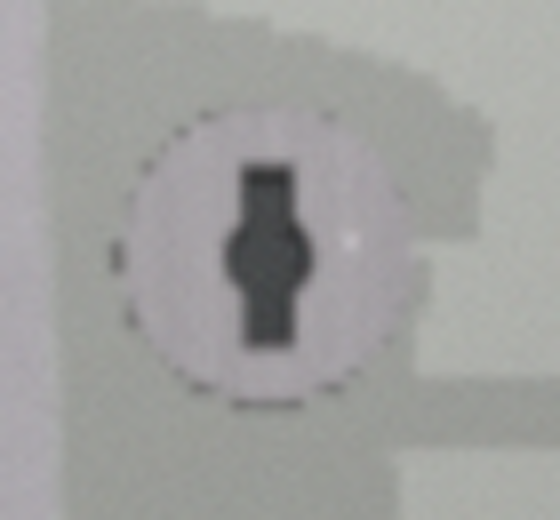

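>>> jog_arm:
  motion:
    - [0, 0, 0, 4, 30, 0, 0]
    - [0, 0, 0, 4, 53, -20, 0]
    - [0, 0, 0, 4, 53, -60, 0]
    - [0, 0, 0, 4, 53, -90, 0]
    - [0, 0, 0, 4, 53, -107, 0]
    - [0, 0, 0, 4, 53, -107, 0]
    - [0, 0, 0, 4, 53, -107, 0]

```text
t: 10.2
ee_pos: [697.7, -94.0, 126.8]
ee_rot: [0.001, 0.707, 0.707, 0.0]
wrist_force: [0.1, 0.4, 0.3]
grip_width: 0.095
```

```bash
python3 - <<'E'
from h import *
d=snap('wrist','w9');s=sensors.observe();print(s['ee_pos'],s['ee_rot'],s['grip_width'],s['wrist_force'],s['t'])
print(d['extrinsics'].round(3).tolist())
m=d['frame'][150:270,200:320,::-1];cv2.imwrite('pics/w9z.png',cv2.resize(m,None,fx=5,fy=5,interpolation=2))
E
```

```text
[698.25273496 -94.10337484 127.40559413] [0.00106318 0.70743997 0.70677216 0.00082048] 0.08989056724766593 [-0.18242368 -0.6820674  -0.96096086] 10.25
[[1.0, 0.0, 0.0, 696.974], [0.0, -0.955, -0.298, -7.887], [0.0, 0.298, -0.955, 312.057], [0.0, 0.0, 0.0, 1.0]]
```

View pics/w9z.png

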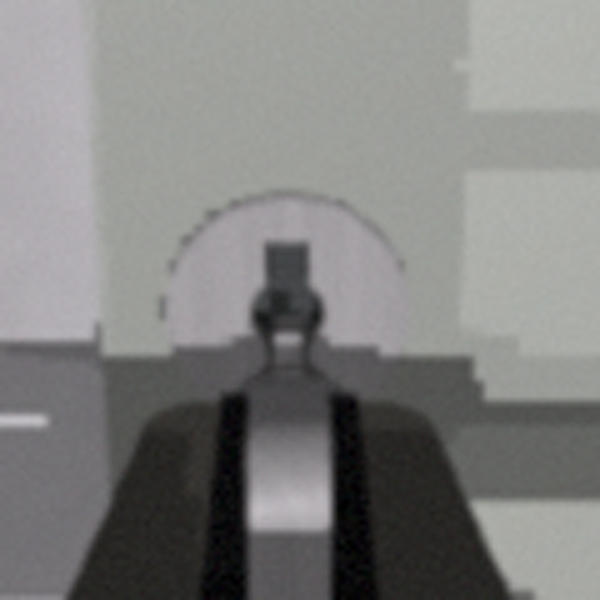

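```bash
python3 - <<'E'
from h import *
d=load('w9')
Z=lambda p:((proj(d,p)-[200,150]+.5)*5).round(0)
U=lambda x,y,z:atz(d,(200+(x+.5)/5-.5-0,150+(y+.5)/5-.5),z).round(2)
print('slot end',U(287,243,87),'plate top',U(287,191,87),'hole left/right',U(252,305,87),U(323,305,87),'plate L/R',U(162,305,87))
z0=127.0-5.4
for yk in (-95,-94,-93):
  print(yk,'collar front top',Z([697,yk+9,z0+3]),'collar c bottom front',Z([697,yk+9,z0]),'wingtop tip',Z([697,yk+10.5,z0-6.5]),'wing low tip',Z([697,yk+10.5,z0-14.5]),'bow end low',Z([697,yk+18,z0+20]),'bow end top',Z([697,yk+18,z0+48]),'nose',Z([697,yk+2,z0-18.5]))
s=sensors.observe();print(s['ee_pos'])
m=d['frame'][185:262,235:280,::-1];cv2.imwrite('pics/w9y.png',cv2.resize(m,None,fx=10,fy=10,interpolation=2)[:600])
E
```

```text
slot end [696.76 -81.07  87.  ] plate top [696.76 -72.69  87.  ] hole left/right [691.26 -91.31  87.  ] [702.41 -91.31  87.  ] plate L/R [677.14 -91.31  87.  ]
-95 collar front top [289. 367.] collar c bottom front [289. 358.] wingtop tip [289. 330.] wing low tip [289. 310.] bow end low [289. 352.] bow end top [289. 455.] nose [289. 354.]
-94 collar front top [289. 360.] collar c bottom front [289. 351.] wingtop tip [289. 323.] wing low tip [289. 303.] bow end low [289. 344.] bow end top [289. 446.] nose [289. 348.]
-93 collar front top [289. 353.] collar c bottom front [289. 344.] wingtop tip [289. 316.] wing low tip [289. 297.] bow end low [289. 336.] bow end top [289. 437.] nose [289. 342.]
[698.25273496 -94.10337484 127.40559413]
```

View pics/w9y.png

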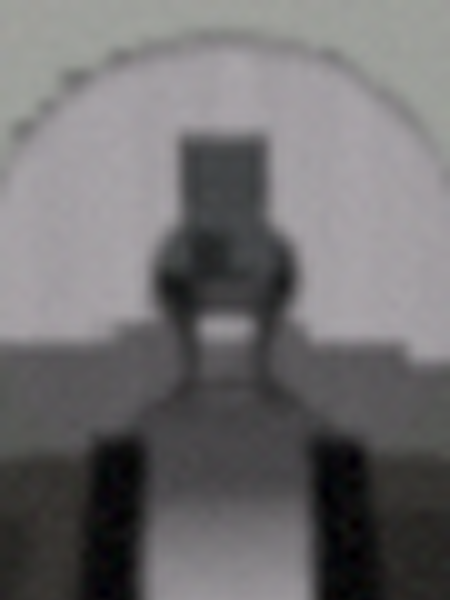

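>>> jog_arm:
  motion:
    - [0, 0, 0, 0, 1.5, -6, 0]
    - [0, 0, 0, 0, 1.5, -12, 0]
    - [0, 0, 0, 0, 1.5, -17, 0]
    - [0, 0, 0, 0, 1.5, -17, 0]
    - [0, 0, 0, 0, 1.5, -17, 0]

```text
t: 10.75
ee_pos: [697.0, -92.5, 108.1]
ee_rot: [-0.0, 0.707, 0.707, -0.0]
wrist_force: [-0.5, -0.5, -0.2]
grip_width: 0.097
```

```bash
python3 - <<'E'
from h import *
d=snap('wrist','w10');s=sensors.observe();print(s['ee_pos'],s['ee_rot'],s['grip_width'],s['wrist_force'],s['t'])
print(d['extrinsics'][:3,3])
m=d['frame'][185:262,235:280,::-1];cv2.imwrite('pics/w10y.png',cv2.resize(m,None,fx=10,fy=10,interpolation=2)[:600])
U=lambda x,y,z:atz(d,(235+(x+.5)/10-.5,185+(y+.5)/10-.5),z).round(2)
E
```

```text
[697.18905805 -92.46271765 108.36806123] [-1.57388813e-05  7.07420910e-01  7.06792513e-01 -9.44384697e-06] 0.09340128702832289 [-0.55993841 -0.21358276 -1.0224773 ] 10.8
[696.62621251  -6.45005579 293.45367461]
```

View pics/w10y.png

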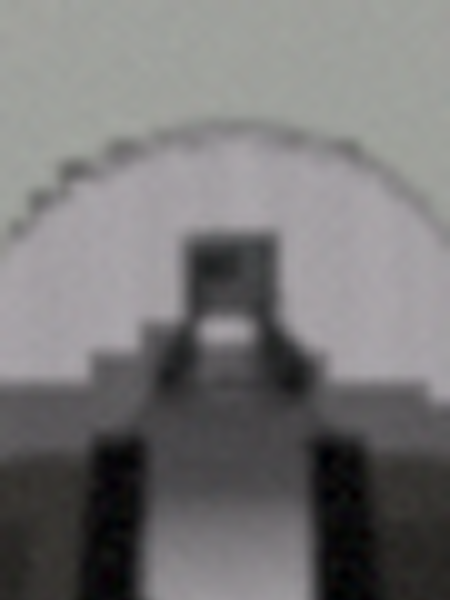

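```bash
python3 - <<'E'
from h import *
d=load('w10')
U=lambda x,y,z:atz(d,(235+(x+.5)/10-.5,185+(y+.5)/10-.5),z).round(2)
print('slotend',U(230,235,87),'plate',U(240,122,87))
for z in (95.4,96.4,97.4): print('wing tip',U(227,313,z))
m=d['frame'][185:230,240:270,::-1];cv2.imwrite('pics/w10x.png',cv2.resize(m,None,fx=13,fy=13,interpolation=0))
E
```

```text
slotend [696.43 -80.97  87.  ] plate [697.14 -72.45  87.  ]
wing tip [696.24 -83.69  95.4 ]
wing tip [696.24 -83.3   96.4 ]
wing tip [696.24 -82.91  97.4 ]
```

View pics/w10x.png

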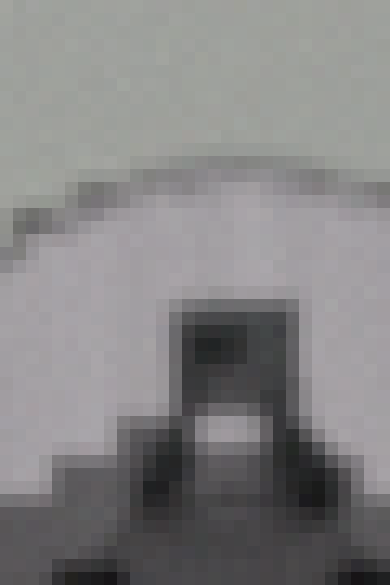

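>>> jog_arm:
  motion:
    - [0, 0, 0, 0.2, 0.8, -2, 0]
    - [0, 0, 0, 0.2, 0.8, -5, 0]
    - [0, 0, 0, 0.2, 0.8, -8, 0]
    - [0, 0, 0, 0.2, 0.8, -10, 0]
    - [0, 0, 0, 0.2, 0.8, -10, 0]

```text
t: 11.3
ee_pos: [697.0, -91.6, 97.8]
ee_rot: [-0.0, 0.707, 0.707, -0.0]
wrist_force: [0.2, -0.9, -1.3]
grip_width: 0.098
```

>>> jog_arm:
  motion:
    - [0, 0, 0, 0, 0, -2, 0]
    - [0, 0, 0, 0, 0, -4, 0]
    - [0, 0, 0, 0, 0, -5, 0]
    - [0, 0, 0, 0, 0, -5, 0]
    - [0, 0, 0, 0, 0, -5, 0]

```text
t: 11.8
ee_pos: [697.4, -91.7, 93.4]
ee_rot: [-0.0, 0.707, 0.707, 0.0]
wrist_force: [-0.1, 0.1, -0.3]
grip_width: 0.09
```

```bash
python3 - <<'E'
from h import *
d=snap('wrist','w11');s=sensors.observe();print(s['ee_pos'],s['ee_rot'],s['grip_width'],s['wrist_force'],s['t'])
m=d['frame'][185:262,235:280,::-1];cv2.imwrite('pics/w11y.png',cv2.resize(m,None,fx=8,fy=8,interpolation=2)[:600])
d=snap('side','s11');m=d['frame'][100:220,200:340,::-1];cv2.imwrite('pics/s11.png',cv2.resize(m,None,fx=5,fy=5,interpolation=2))
E
```

```text
[697.40870905 -91.66757533  93.47186682] [6.65924483e-05 7.07429371e-01 7.06784039e-01 4.46488693e-05] 0.0928400876685971 [-0.47468103 -0.24382613 -0.60443891] 11.85
```

View pics/w11y.png

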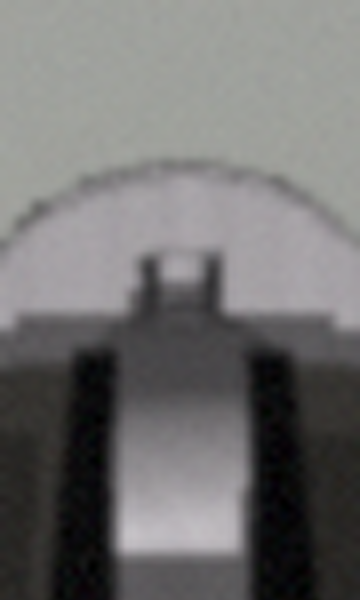

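>>> jog_arm:
  motion:
    - [0, 0, 0, 0, 0, -1, 0]
    - [0, 0, 0, 0, 0, -2, 0]
    - [0, 0, 0, 0, 0, -2, 0]
    - [0, 0, 0, 0, 0, -2, 0]

```text
t: 12.3
ee_pos: [697.5, -91.7, 91.9]
ee_rot: [0.0, 0.707, 0.707, 0.0]
wrist_force: [-0.9, 0.3, 5.4]
grip_width: 0.097
```

```bash
python3 - <<'E'
from h import *
d=snap('wrist','w12');s=sensors.observe();print(s['ee_pos'],s['wrist_force'],s['t'])
m=d['frame'][185:262,235:280,::-1];cv2.imwrite('pics/w12y.png',cv2.resize(m,None,fx=8,fy=8,interpolation=2)[:600])
d=load('w12');Z=lambda p:((proj(d,p)-[235,185]+.5)*8).round(0)
for z in (87,88,89,91): print(z,'collar front top',Z([696.6,-93+9,z+3]),'bot',Z([696.6,-93+9,z]),'wing tip',Z([696.6,-93+10.5,z-6.5]))
print('slot end',Z([696.6,-81,87]))
c=load('scene0')
E
python3 - <<'E'
import cv2
E
```

```text
[697.53972196 -91.65362538  91.88801578] [-1.61168759  0.64317224  5.30726202] 12.35
87 collar front top [180. 311.] bot [180. 297.] wing tip [180. 252.]
88 collar front top [180. 316.] bot [180. 302.] wing tip [180. 257.]
89 collar front top [180. 321.] bot [180. 306.] wing tip [180. 261.]
91 collar front top [180. 330.] bot [180. 316.] wing tip [180. 270.]
slot end [180. 264.]
```

View pics/w12y.png

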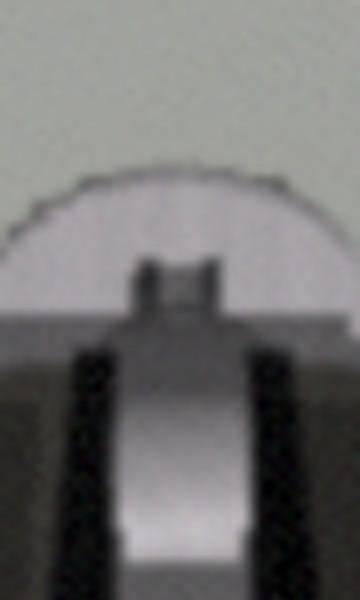

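View pics/s11.png

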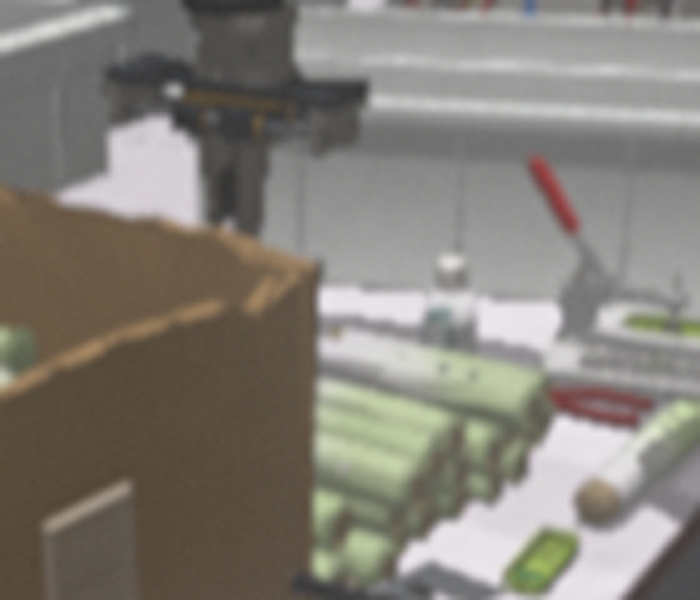

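>>> jog_arm:
  motion:
    - [0, 0, 0, 0, 0, -1, 0]
    - [0, 0, 0, 0, 0, -2, 0]
    - [0, 0, 0, 0, 0, -2, 0]

```text
t: 12.65
ee_pos: [697.6, -91.7, 91.0]
ee_rot: [0.0, 0.707, 0.707, 0.0]
wrist_force: [-4.7, 0.5, 14.0]
grip_width: 0.092
```

>>> jog_arm:
  motion:
    - [0, 0, -5, 0, 0, 1, 0]
    - [0, 0, -11, 0, 0, 1, 0]
    - [0, 0, -17, 0, 0, 1, 0]
    - [0, 0, -23, 0, 0, 1, 0]
    - [0, 0, -29, 0, 0, 1, 0]
    - [0, 0, -35, 0, 0, 1, 0]

```text
t: 13.25
ee_pos: [699.1, -92.1, 91.7]
ee_rot: [0.001, 0.888, 0.46, 0.002]
wrist_force: [3.0, -1.3, 6.1]
grip_width: 0.092
```

```bash
python3 - <<'E'
from h import *
d=snap('wrist','w13');s=sensors.observe();print(s['ee_pos'],s['ee_rot'],s['wrist_force'],s['ft_torque'],s['grip_width'],s['t'])
m=d['frame'][130:270,180:340,::-1];cv2.imwrite('pics/w13y.png',cv2.resize(m,None,fx=4,fy=4,interpolation=2)[:600])
E
```

```text
[699.17660423 -92.15642957  91.68649458] [0.00132586 0.88968665 0.45656712 0.00154036] [ 1.61682252 -1.23403289  6.52776647] [-0.28546952 -0.34975852  0.04114794] 0.0967855863726391 13.3
```

View pics/w13y.png

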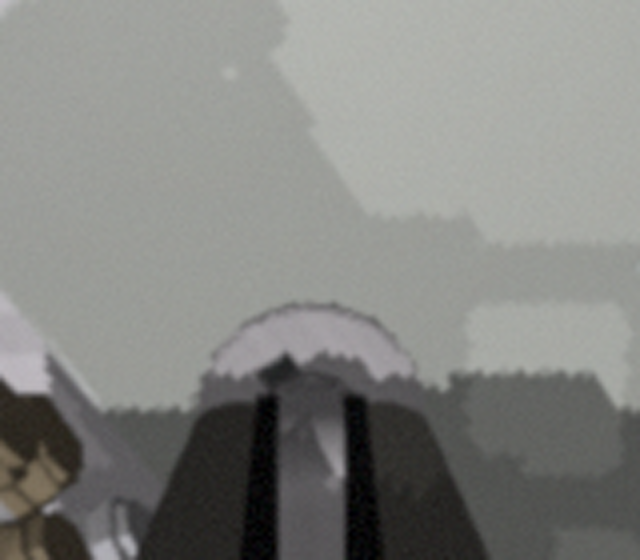

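>>> jog_arm:
  motion:
    - [0, 0, -6, 0, 0, 0, 0]
    - [0, 0, -12, 0, 0, 0, 0]
    - [0, 0, -18, 0, 0, 0, 0]
    - [0, 0, -24, 0, 0, 0, 0]
    - [0, 0, -30, 0, 0, 0, 0]
    - [0, 0, -36, 0, 0, 0, 0]
    - [0, 0, -42, 0, 0, 0, 0]
    - [0, 0, -48, 0, 0, 0, 0]

```text
t: 14.1
ee_pos: [700.1, -93.3, 91.9]
ee_rot: [0.002, 0.998, 0.059, 0.003]
wrist_force: [4.6, -8.6, 4.3]
grip_width: 0.095
```

```bash
python3 - <<'E'
from h import *
d=snap('wrist','w14');s=sensors.observe();print(s['ee_pos'],s['ee_rot'],s['wrist_force'],s['ft_torque'],s['grip_width'],s['t'])
q=s['ee_rot'];print('toolx deg',np.degrees(2*np.arctan2(q[2],q[1])))
m=d['frame'][130:270,180:340,::-1];cv2.imwrite('pics/w14y.png',cv2.resize(m,None,fx=4,fy=4,interpolation=2)[:600])
E
```

```text
[700.05585494 -93.52870696  91.86628175] [0.00167178 0.9984595  0.05538842 0.00282052] [ 3.52203308 -5.77077058  4.22954206] [-1.16876852 -0.92547019  0.14926989] 0.0957339144665865 14.15
toolx deg 6.350329509753487
```

View pics/w14y.png

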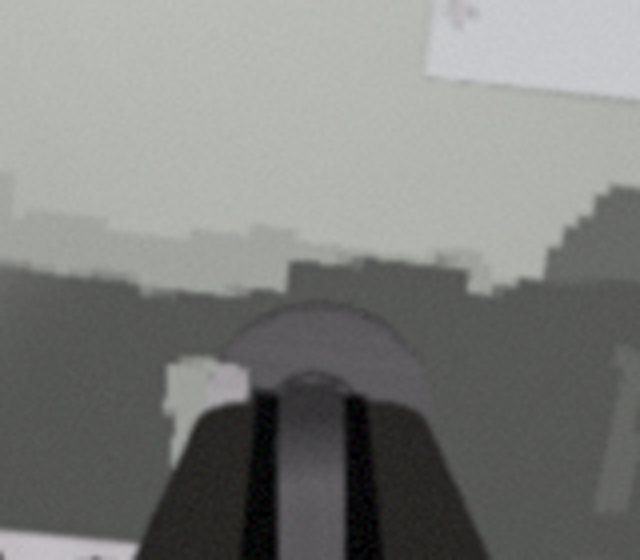

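>>> jog_arm:
  motion:
    - [0, 0, 0, 1.5, -1.5, 1, 0]
    - [0, 0, 0, 1.5, -1.5, 3, 0]
    - [0, 0, 0, 3, -1.5, 8, 0]
    - [0, 0, 0, 5.5, -1.5, 13, 0]
    - [0, 0, 0, 8, -1.5, 19, 0]
    - [0, 0, 0, 10.5, -1.5, 24, 0]
    - [0, 0, 0, 10.5, -1.5, 24, 0]
  force: 30

```text
t: 14.85
ee_pos: [706.1, -92.9, 114.5]
ee_rot: [-0.0, 0.998, 0.061, -0.002]
wrist_force: [-5.9, -3.4, 0.6]
grip_width: 0.096
```

```bash
python3 - <<'E'
from h import *
d=snap('wrist','w15');s=sensors.observe();print(s['ee_pos'],s['ee_rot'],s['wrist_force'],s['ft_torque'],s['grip_width'],s['t'])
cv2.imwrite('pics/w15y.png',cv2.resize(d['frame'][:,100:420,::-1],None,fx=1.5,fy=1.5)[:600])
d=snap('scene','c15');m=d['frame'][60:190,200:340,::-1];cv2.imwrite('pics/c15z.png',cv2.resize(m,None,fx=4.5,fy=4.5,interpolation=2))
E
```

```text
[706.09703814 -92.91761822 114.28746167] [-3.11456133e-04  9.98154098e-01  6.06990557e-02 -1.98106341e-03] [-4.46591071 -3.70006305 -1.04094702] [-0.61143349  1.29691363  0.01347044] 0.09587924170024013 14.9
```

View pics/w15y.png

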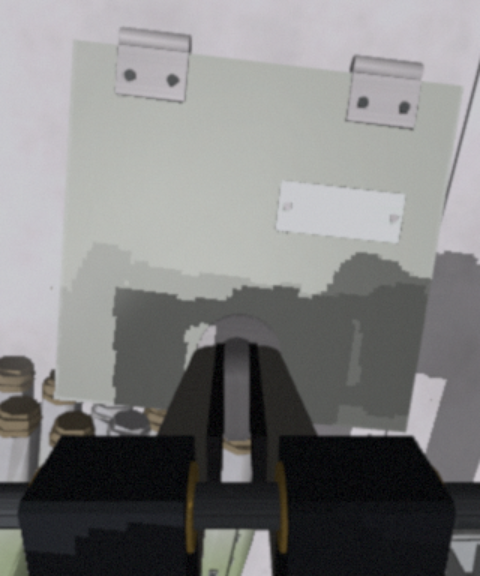

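View pics/c15z.png

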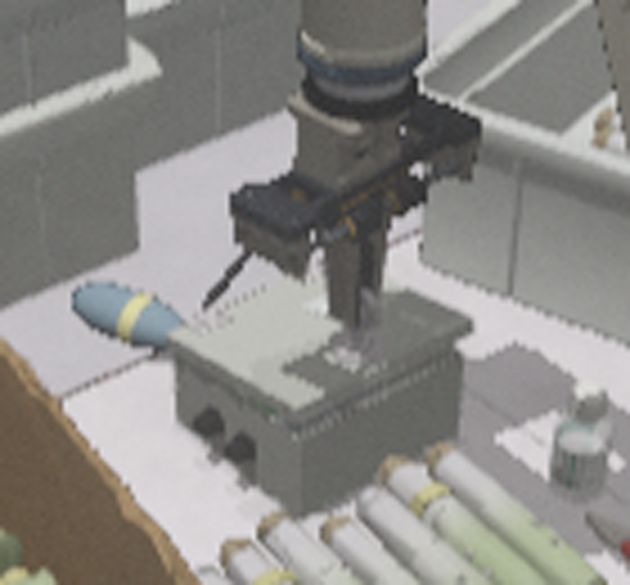

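>>> jog_arm:
  motion:
    - [0, 0, 0, 1.5, 0, 5, 0]
    - [0, 0, 0, 4, 0, 10.5, 0]
    - [0, 0, 0, 7, 0, 15.5, 0]
    - [0, 0, 0, 11, 0, 20.5, 0]
    - [0, 0, 0, 14.5, 0, 25, 0]
    - [0, 0, 0, 18.5, 0, 30, 0]
    - [0, 0, 0, 22.5, 0, 34.5, 0]
    - [0, 0, 0, 27, 0, 38.5, 0]

```text
t: 15.75
ee_pos: [734.7, -91.4, 153.3]
ee_rot: [-0.001, 0.998, 0.061, -0.0]
wrist_force: [-5.9, 3.4, -1.5]
grip_width: 0.095
```

```bash
python3 - <<'E'
from h import *
d=snap('wrist','w16');s=sensors.observe();print(s['ee_pos'],s['ee_rot'],s['wrist_force'],s['ft_torque'],s['grip_width'],s['t'])
cv2.imwrite('pics/w16y.png',cv2.resize(d['frame'][:,100:420,::-1],None,fx=1.5,fy=1.5)[:600])
E
```

```text
[735.75577144 -91.45244759 154.09105841] [-1.16927729e-03  9.98161769e-01  6.05940189e-02  2.84214976e-04] [-4.95443062  3.97359381 -1.50464873] [ 0.75625421  1.27237342 -0.01656733] 0.09438202424032548 15.8
```

View pics/w16y.png

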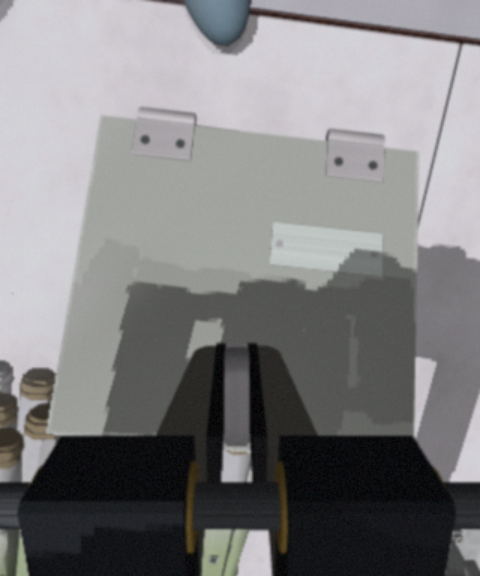

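>>> jog_arm:
  motion:
    - [0, 0, 0, 4.5, 0, 4, 0]
    - [0, 0, 0, 9, 0, 8, 0]
    - [0, 0, 0, 14, 0, 11.5, 0]
    - [0, 0, 0, 19, 0, 15, 0]
    - [0, 0, 0, 24, 0, 18, 0]
    - [0, 0, 0, 29, 0, 21, 0]
    - [0, 0, 0, 35, 0, 24, 0]
    - [0, 0, 0, 40, 0, 26.5, 0]

```text
t: 16.6
ee_pos: [775.3, -90.2, 180.0]
ee_rot: [-0.002, 0.998, 0.061, 0.0]
wrist_force: [-4.5, 6.0, -0.6]
grip_width: 0.099
```

>>> jog_arm:
  motion:
    - [0, 0, 0, 6, 0, 2.5, 0]
    - [0, 0, 0, 12, 0, 5, 0]
    - [0, 0, 0, 12, 0, 5, 0]

```text
t: 16.9
ee_pos: [788.3, -90.1, 185.4]
ee_rot: [-0.002, 0.998, 0.061, 0.001]
wrist_force: [-1.2, 7.1, -0.4]
grip_width: 0.095
```

```bash
python3 - <<'E'
from h import *
d=snap('wrist','w17');s=sensors.observe();print(s['ee_pos'],s['ee_rot'],s['wrist_force'],s['ft_torque'],s['grip_width'],s['t'])
cv2.imwrite('pics/w17y.png',cv2.resize(d['frame'][:,100:420,::-1],None,fx=1.5,fy=1.5)[:600])
d=snap('scene','c17');m=d['frame'][60:190,200:340,::-1];cv2.imwrite('pics/c17z.png',cv2.resize(m,None,fx=4.5,fy=4.5,interpolation=2))
E
```

```text
[788.15470871 -90.11273738 185.36094255] [-0.00200339  0.99815007  0.06075588  0.00107287] [-1.50574683  7.47572772 -1.0597051 ] [ 1.54509942  0.57724961 -0.25818409] 0.09767946315581366 16.95
```

View pics/w17y.png

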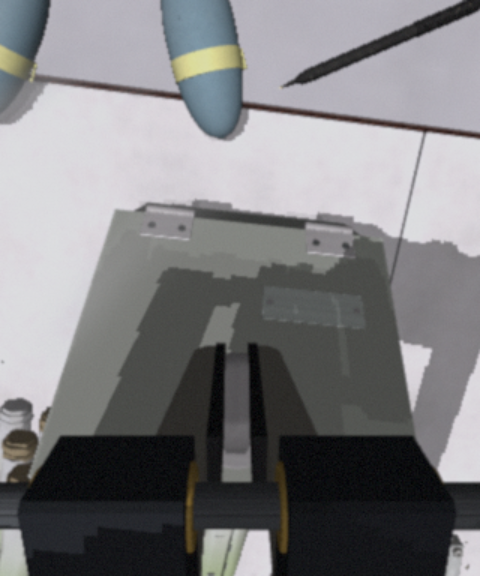

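View pics/c17z.png

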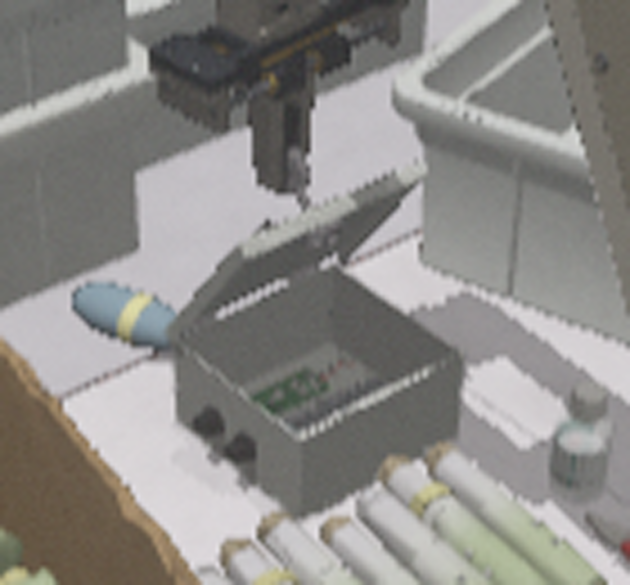

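>>> jog_arm:
  motion:
    - [0, 0, 0, 0, 1.5, 0, 0]
    - [0, 0, 0, 0, 1.5, 0, 0.15]
    - [0, 0, 0, 0, 1.5, 0, 0.25]
    - [0, 0, 0, 0, 1.5, 0, 0.4]
    - [0, 0, 0, 0, 1.5, 0, 0.4]
    - [0, 0, 0, 0, 1.5, 0, 0.4]
  force: 15

```text
t: 17.6
ee_pos: [787.0, -91.9, 184.6]
ee_rot: [0.0, 0.998, 0.06, 0.0]
wrist_force: [0.3, 0.4, -0.3]
grip_width: 0.402
```

>>> jog_arm:
  motion:
    - [0, 0, 0, 0, 0, 15, 0.4]
    - [0, 0, 0, 0, 0, 40, 0.4]
    - [0, 0, 0, -5, 0, 75, 0.4]
    - [0, 0, 0, -30, 0, 110, 0.4]
    - [0, 0, 0, -70, 0, 130, 0.4]
    - [0, 0, 0, -110, 0, 140, 0.4]
    - [0, 0, 0, -110, 0, 140, 0.4]

```text
t: 18.3
ee_pos: [674.1, -91.9, 328.8]
ee_rot: [0.0, 0.998, 0.06, 0.002]
wrist_force: [-0.4, 0.1, 0.7]
grip_width: 0.402
```

```bash
python3 - <<'E'
from h import *
s=sensors.observe();print(s['ee_pos'],s['wrist_force'],s['grip_width'],s['t'])
d=snap('wrist','w18');cv2.imwrite('pics/w18y.png',d['frame'][:,:,::-1])
d=snap('scene','c18')
cv2.imwrite('pics/c18z.png',cv2.resize(d['frame'][60:340,150:350,::-1],None,fx=2.1,fy=2.1,interpolation=2))
E
```

```text
[674.05464501 -91.89046816 328.78174657] [-0.40547282  0.10206     0.67756659] 0.401939455760783 18.3
```

View pics/w18y.png

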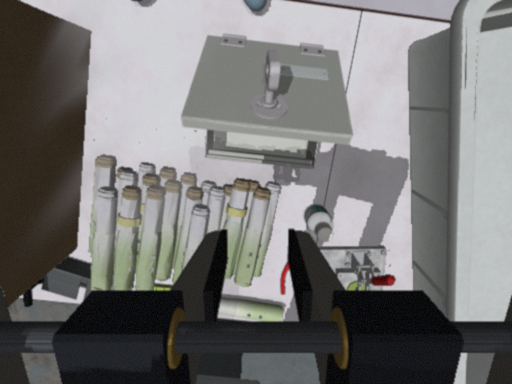

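View pics/c18z.png

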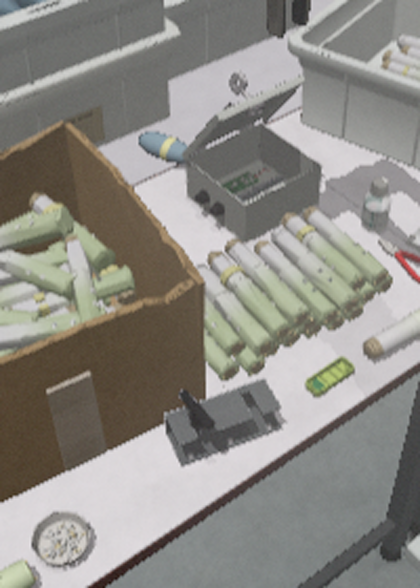

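```bash
python3 - <<'E'
from h import *
w=load('w18');c=load('c18')
print('scene front-edge seen corners approx', [(150+x/2.1,60+y/2.1) for x,y in [(246,118),(300,78)]])
for th in (40,45,50,55,60):
    t=np.radians(th);R=lambda a,b:(-a*np.cos(t)+b*np.sin(t),a*np.sin(t)+b*np.cos(t))
    x,z=R(162.5,3);P=[[829.2+x,-93+s*82,82.5+z] for s in(1,-1)]
    print(th,[proj(w,p).round(0).tolist() for p in P],[proj(c,p).round(0).tolist() for p in P])
for _ in range(4): d=snap('wrist','w19')
print(np.abs(d['frame'].astype(int)-w['frame']).mean(), sensors.observe()['t'])
E
```

```text
scene front-edge seen corners approx [(267.1428571428571, 116.19047619047619), (292.8571428571429, 97.14285714285714)]
40 [[186.0, 141.0], [339.0, 160.0]] [[258.0, 125.0], [298.0, 106.0]]
45 [[185.0, 133.0], [343.0, 152.0]] [[256.0, 121.0], [296.0, 102.0]]
50 [[183.0, 123.0], [348.0, 143.0]] [[254.0, 116.0], [294.0, 98.0]]
55 [[181.0, 111.0], [353.0, 133.0]] [[252.0, 112.0], [292.0, 95.0]]
60 [[180.0, 98.0], [358.0, 120.0]] [[249.0, 109.0], [290.0, 91.0]]
7.253272162543403 18.6
```

>>> jog_arm:
  motion:
    - [0, 0, 0, 0, 0, 0, 0.4]
    - [0, 0, 0, 0, 0, 0, 0.4]
    - [0, 0, 0, 0, 0, 0, 0.4]
    - [0, 0, 0, 0, 0, 0, 0.4]
    - [0, 0, 0, 0, 0, 0, 0.4]

```text
t: 19.1
ee_pos: [676.9, -91.6, 324.3]
ee_rot: [-0.0, 0.998, 0.061, -0.0]
wrist_force: [0.4, -0.6, 0.2]
grip_width: 0.401
```

```bash
python3 - <<'E'
from h import *
a=load('scene0');c=load('c18');d=snap('scene','c20')
for n,(x0,x1,y0,y1) in dict(dish=(160,195,300,330),shell=(290,322,228,250),bottle=(318,340,143,172),hexd=(228,256,240,275),lid=(235,310,90,130)).items():
    f=lambda A,B:np.abs(A['frame'][y0:y1,x0:x1].astype(int)-B['frame'][y0:y1,x0:x1]).mean().round(1)
    print(n,'vs start',f(a,d),'vs c18',f(c,d))
print(ticket.hand_in(), sensors.observe()['t'])
E
```

```text
dish vs start 1.7 vs c18 1.1
shell vs start 2.6 vs c18 1.2
bottle vs start 28.3 vs c18 2.2
hexd vs start 2.4 vs c18 2.0
lid vs start 24.3 vs c18 1.4
the job is handed in; nothing more can be done
the job is handed in; nothing more can be done
```

```bash
python3 - <<'E'
import cv2,numpy as np
a,b=[cv2.imread(f'pics/{n}.png')[135:180,305:355] for n in('scene0','c20')]
cv2.imwrite('pics/bot.png',cv2.resize(np.hstack([a,b]),None,fx=7,fy=7,interpolation=2))
E
```

```text
(no output)
```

View pics/bot.png

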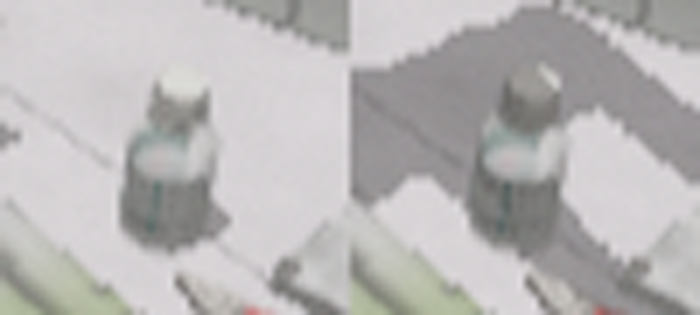

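The job is done and handed in at about 19 s: the key is in the lock, turned clockwise, and the lid stands open by itself.

- **Key and lock:** I took the key from the rack's right slot and pushed it home until the wrist force rose to 14 N. I then turned it about 84° clockwise. Allowing for the play, the lock should stand near 1.26 rad. I worked that out from the turn, as there is no reading of the lock itself.
- **Lid:** I raised it along its arc with the key as handle, let go and withdrew. It measured about 52–54° open in two views. The scene pictures taken about 0.8 s apart, after release, show no movement. The key is still in the lock.
- **Missed first grasp:** the first closing shut on nothing just above the bow. All three cameras put the fingertips at z ≈ 90, about 34 mm higher than the stated tool geometry gives. I opened, went 30 mm lower and gripped the key properly. Nothing was disturbed by the miss.
- **Bystanders:** the dish, half shell and hex driver look unchanged from the start. The bottle's picture check failed by difference (28 grey levels). A side-by-side view I made after handing in shows it in the same place, with the arm's shadow now on it.

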